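Step the port selector to the cross

TASK

Push the protruding tab of the rotary port selector around with your fingers, click by click, until it has clicked in pointing at the label with the plus-shaped cross, then move clear. Only push the tab: do not pinch it from both sides, and leave the loose caps, pen, box, cup and spanner lying where they are.

Things in the scene. Friction and masses are not known exactly. Their poses are not given: they have to be found in the camera images.
- selector_base: Fixed round grey selector base, 280 mm across, 16 mm high; brass stubs on its rim reach 158 mm from the centre. Origin: centre of the underside, on the dial's upright axis. Click positions, in degrees from its x axis: 0, 45, -45 (a tiny stud each) and 90, -90, 135, -135 (one label each). Stop pins at +-163 (41 mm high) and a detent block at 180 (34 mm high): the dial cannot pass there.
- dial (a joint): Angle of the black dial (132 mm across, top at 34 mm, hub 56 mm across to 45 mm): 0 with the tab along the base's x axis, counter-clockwise from above positive, limits +-2.6. Starts at 0. A spring detent holds it at each click position: about 2 to 4 N at the tab moves it; pushed past halfway it snaps forward by itself to the next and stays.
- sight (a point): Point on the dial's pointer line, 118 mm from the axis, 25 mm above the table: it turns with the dial, always lies straight out from the tab, and comes over the middle of a label when the dial is clicked in there.
- tab_mid (a point): Middle of the dial's tab, 80 mm from the dial's axis, 53 mm above the table. The tab: an upright aluminium fin on the dial along the radius, 47 to 97 mm from the axis, 16 mm thick, 36 to 70 mm above the table (thin middle rib to 72 mm); its outer end overhangs the dial's rim by 31 mm and is the pointer. The point's x axis points outward along the tab, z up.
- label_cross: The wanted label: a round white button, 38 mm across, with a raised black plus-shaped cross (32 mm, bars 9 mm wide), fixed on the base plate 118 mm from the dial's axis, top 22 mm above the table. Origin: centre of its underside. The four labels change places among the four labelled positions.
- label_bar: The same button with a single raised black bar, 32 x 9 mm. Not wanted.
- label_disc: The same button with a raised black solid round, 24 mm across. Not wanted.
- label_frame: The same button with a raised black hollow square, 26 mm. Not wanted.
- red_cap: Loose red screw cap, 44 mm across, 16 mm high, open side up, on the table close to the selector's left edge. Origin: centre of its underside. Leave it alone.
- small_cap: Loose smaller red screw cap, 36 mm across, 16 mm high, near the left front of the table. Leave it alone.
- marker_pen: Loose marker pen, 128 mm long, 12 mm thick, lying close to the selector's right edge. Origin: middle of its underside. Leave it alone.
- parts_box: Loose small parts box, 109 x 66 x 39 mm, at the right front of the table. Leave it alone.
- navy_lid: Loose navy plastic flask cup, 109 mm across, 37 mm high, at the left. Leave it alone.
- spanner: Loose open spanner, 164 mm long, 6 mm thick, lying at the right. Leave it alone.

How it is judged (in metres and radians):
On the way, in this order (a step that is already met when the one before it is completed fails the run):
1. the fingers push the tab ((contact force between the fingers and dial_c4 above 0.3 N or contact force between the fingers and dial_c5 above 0.3 N)), for 0.05 s.
2. the tab points at the cross label (horizontal distance between sight and label_cross below 0.018 m), for 0.1 s.
At the end, for the whole second after the job is handed in: The dial is at rest with its sight point within 18 mm (about 9 degrees) of the middle of the cross label (horizontal distance between sight and label_cross below 0.018 m and velocity of joint dial between -0.05 and 0.05 rad/s); the robot touches nothing.
It fails at once if the tab is pinched: both its faces are pressed at once (contact force between the fingers and dial_c4 above 1.5 N and contact force between the fingers and dial_c5 above 1.5 N).
It fails at once if a loose bystander is moved by more than 20 mm or lifted (distance of any of red_cap, small_cap, marker_pen, parts_box, navy_lid, spanner from where it was at the start of the episode above 0.02 m).
It also fails if it takes over 48 s, if anything falls off the work surface, if the arm or the gripper's body presses on something with over 40 N, if the wrist force passes 120 N, or if a joint passes its speed limit or range.

ROBOT

A 6-joint arm with a two-finger parallel gripper is mounted at the origin on a cart in front of the work surface, level with it; the furniture and walls round the work are solid. World frame = base frame: x ahead of the robot, y to its left, z up, the work surface at z = 0. Lengths are in m, angles in degrees, forces in N, time in s.
With the tool pointing down it reaches from about 0.3 to 0.75 m from the base axis. Payload 8.5 kg.
Tool frame: the origin (TCP) lies on the centre line of the jaws, within the pads' length; the fingertips stand 19 mm ahead of it and the grasp point (between the pads) is the TCP (env.tcp_to_tips is the z of the fingertips in the tool frame, in m); z points along the fingers, y is the line along which they close (so a half turn about z gives the same grasp; the last joint's range is limited). The gripper opens to 85 mm and grips with 20 to 120 N. Pads are 22 mm wide; open, the fingers measure 114 mm over their backs; the gripper's body (76 mm by 85 mm) begins 54 mm behind the grasp point. The pads swing forward as they close: fully open they stand 13 mm farther back than shut.
Start: joints at [60.602, 21.807, 74.336, -0, 83.858, -12.336], TCP at [0.161, 0.526, 0.25] pointing down, gripper open.
Joint ranges: [-178.18, 178.18], [-50.72, 133.34], [12.68, 142.11], [-81.47, 261.47], [9.98, 163.14], [-165.26, 165.26]. Speed limits (degrees/s): [136.94, 136.94, 180, 180, 180, 180].

INTERFACE

Orientations are given as a 3x3 rotation matrix whose columns are the frame's x, y, z axes.
In Python, from rig import env gives the robot as it stands.
- The arm moves only by the tool servo_tool, never from a script. Its argument "steps" is a list of rows, each an object of numbers: "tx", "ty", "tz": the shift along the world's x, y, z in cm; "yaw": the turn about the world's z in degrees; "claw": the finger opening in cm, from 0 to 8.54. In form: [{"tx": .., "ty": .., "tz": .., "yaw": .., "claw": ..}, ...]. A call has 1 to 20 rows; each row shifts and turns the commanded pose from where the row before left it; what a row does not reach is not made up. A row lasts 1/10 s, in which the tool goes at most 50 mm and 8.59 degrees, less where a joint would pass 70% of its speed; a pose out of reach is approached as far as the arm can. A call with a gripper value outside its range is refused whole. The fingers move at their own pace and stop on an object; "newtons" is the grip in N (left out, the last holds). Time passes only in rows, so rows that do not move let the fingers close. It gives the time, the measured TCP pose, the force, the opening and the grip force at its end, in the units of the state.
- env.observe(): the state, without advancing time (a new reading comes with each control period).
- env.get_image(name): name is "scene" or "side" or "wrist"; returns (picture, depth): 400x640x3 uint8, red, green, blue; 400x640 float32, m along the optical axis (not along the pixel's ray), 0 where there is no reading.
- env.camera_model(name): a dict with "fovy" (degrees; the focal length in pixels is half the picture's height over the tangent of half this angle, whatever the lens; pixels are square), "cx", "cy" (the principal point, pixels), "T" (4x4, takes a point from camera to world coordinates). Camera axes: x right, y down, z forward; pixel columns grow to the right and rows downward; lengths in m; the calibration is good to about 2 mm. A picture is of the moment at which its call begins: read the wrist's pose just before it. camera_model takes no time and is no camera call; for the wrist camera it gives the pose at the moment of the call.
- env.close_job(): hands the job in; it is judged then, once.
The state is a dict: "time_s": time; "q": joint angles; "qvel": joint speeds; "joint_efforts": joint torques, N m; "position": TCP position; "tool_rot": TCP orientation; "ft_force": force on the tool from outside, world axes, zero at the start; "wrist_torque": the same for the moment, N m; "grip_width": finger opening in m; "gripper_force": force on a finger pad.
Only numpy, scipy, OpenCV 4.12 (cv2) and the standard library are available. Lean on these libraries where they do the work, as an engineer would, in place of code of your own. Each camera call takes 0.05 s, during which the arm holds its last target. There are 200 camera calls.

## Working session

There is one attempt and no reset: what is moved stays moved. The work goes in short steps, Python scripts to look and compute and a tool call to move; the robot and the scene stay as the last step left them, time stands still between calls to the robot, and variables do not carry over. Pictures are saved under pics/ and viewed, at most 10 in all, crops included, and the job is handed in when it is done.

Besides the shell and the picture viewer there is one more tool, called after "Emit:" by a JSON object that holds its "api" and its "payload". servo_tool: Moves the arm, as the interface text tells. Its arguments: {"type":"object","properties":{"steps":{"type":"array"},"newtons":{"type":"number"}},"required":["steps"]}

```bash
mkdir -p pics; ls; python3 - <<'E'
from rig import env
import cv2,numpy as np
for n in ("scene","side"):
    im,d=env.get_image(n); m=env.camera_model(n); np.savez(f"pics/{n}0.npz",im=im,d=d,T=m["T"],k=[m["fovy"],m["cx"],m["cy"]])
    cv2.imwrite(f"pics/{n}0.png",im[...,::-1]); print(n,m)
print(env.tcp_to_tips,env.observe())
E
```

```text
pics
scene {'fovy': 48.93118171332314, 'cx': 321.58137862681014, 'cy': 208.0090782173085, 'T': array([[ 0.61292332, -0.55669084,  0.56073194, -0.29476717],
       [-0.79003538, -0.44345257,  0.42331302, -0.6261935 ],
       [ 0.01300354, -0.70245649, -0.71160788,  1.07719456],
       [ 0.        ,  0.        ,  0.        ,  1.        ]])}
side {'fovy': 44.30213695694247, 'cx': 320.36407546536464, 'cy': 196.37585993753973, 'T': array([[-0.9924062 , -0.03372694,  0.11828958,  0.3612086 ],
       [-0.12067942,  0.45303917, -0.88328477,  1.20347652],
       [-0.02379932, -0.89085241, -0.45366902,  0.72266627],
       [ 0.        ,  0.        ,  0.        ,  1.        ]])}
0.019 {'time_s': 0.1, 'q': array([ 6.06013482e+01,  2.18354997e+01,  7.43778092e+01,  7.52745374e-04,
        8.38584237e+01, -1.23359424e+01]), 'qvel': array([ 0.0885142 , -0.03008983, -0.28854473,  0.12253175,  0.05289047,
        0.01793128]), 'joint_efforts': array([ 4.37225215e-03, -4.49223590e+01, -2.31654990e+01, -8.87630722e-05,
        3.64003528e-03, -1.83864955e-05]), 'position': array([0.16126385, 0.52558378, 0.2498041 ]), 'tool_rot': array([[-9.55983684e-01,  2.93419160e-01, -6.25951790e-04],
       [ 2.93419694e-01,  9.55983110e-01, -1.08433643e-03],
       [ 2.80234255e-04, -1.22027452e-03, -9.99999216e-01]]), 'ft_force': array([ 0.46793201,  0.12002884, -0.30487267]), 'wrist_torque': array([-0.06113293,  0.04159585, -0.0172282 ]), 'gripper_force': 0.0, 'grip_width': 0.08532258961380641}
```

View pics/scene0.png

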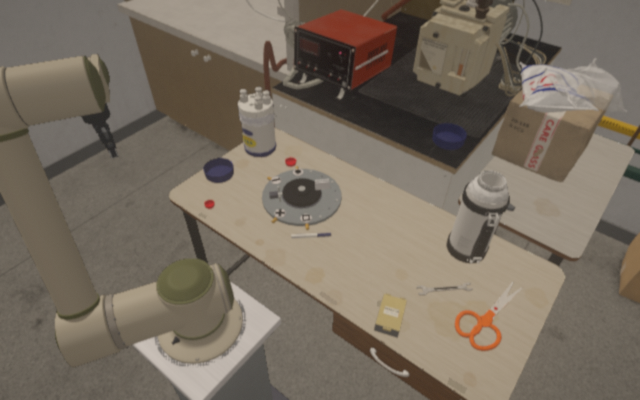

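View pics/side0.png

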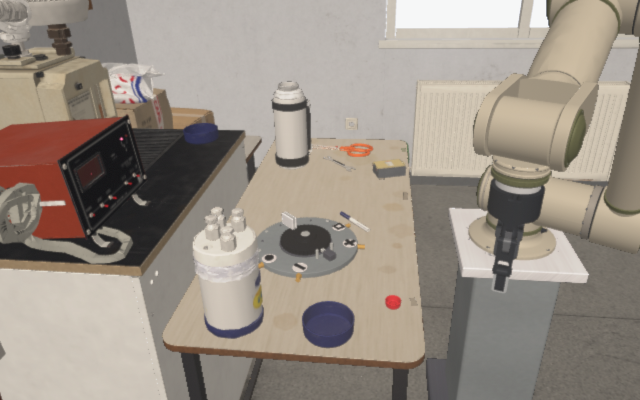

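The selector is at about (302,192) in scene, with its tab at (322,183). In the side view the base is at about (305,245), the tab at (288,220) and what looks like a cross at (350,243). I'll enlarge both and measure.

```bash
cat > h.py <<'E'
import numpy as np,cv2
def load(n):
    z=np.load(f"pics/{n}.npz"); return z["im"],z["d"],z["T"],z["k"]
def cloud(d,T,k):
    f=200/np.tan(np.radians(k[0]/2)); v,u=np.mgrid[:400,:640]
    P=np.stack([(u-k[1])/f*d,(v-k[2])/f*d,d],-1); return P@T[:3,:3].T+T[:3,3]
def ray(u,v,T,k,z):
    f=200/np.tan(np.radians(k[0]/2)); r=T[:3,:3]@np.array([(u-k[1])/f,(v-k[2])/f,1]); return T[:3,3]+r*(z-T[2,3])/r[2]
E
python3 - <<'E'
from h import *
tiles=[]
for n,(x0,y0,x1,y1) in (("scene0",(255,150,350,240)),("side0",(245,200,375,290))):
    im,d,T,k=load(n); P=cloud(d,T,k); c=im[y0:y1,x0:x1]
    tiles.append(cv2.resize(c[...,::-1],None,fx=3.5 if 'd' in n and n[1]=='i' else 3.4,fy=3.4,interpolation=cv2.INTER_CUBIC))
    Q=P[y0:y1,x0:x1].reshape(-1,3); Q=Q[d[y0:y1,x0:x1].ravel()>0]
    b=Q[(Q[:,2]>.011)&(Q[:,2]<.020)]; 
    (c0,r)=cv2.minEnclosingCircle(b[:,:2].astype(np.float32)); print(n,"base",c0,r,len(b))
    dk=Q[(Q[:,2]>.03)&(Q[:,2]<.038)]; print("dial med",np.median(dk,0),len(dk))
    t=Q[(Q[:,2]>.056)&(Q[:,2]<.08)]; print("tab",len(t),t.mean(0),t.min(0),t.max(0))
    tt=t[t[:,2]>.066]; print("tabtop",len(tt),tt.mean(0)); print(np.linalg.svd(t[:,:2]-t[:,:2].mean(0))[2][0])
    # robust base ellipse: label z 22mm circle
    h=Q[(Q[:,2]>.041)&(Q[:,2]<.049)]; print("hub",len(h),np.median(h,0))
cv2.imwrite("pics/crop0.png",np.hstack([cv2.copyMakeBorder(t,0,310-t.shape[0],0,0,0) for t in tiles])); print([t.shape for t in tiles])
E
```

```text
scene0 base (0.5800408124923706, 0.13383661210536957) 0.24636010825634003 2322
dial med [0.53723207 0.10525755 0.03301998] 642
tab 82 [0.59942582 0.05026726 0.06542103] [0.57670716 0.02937599 0.0560113 ] [0.61835389 0.07367467 0.07452276]
tabtop 42 [0.60096991 0.05144939 0.06934313]
[ 0.71163823 -0.70254611]
hub 118 [0.55724151 0.09471323 0.04297611]
side0 base (0.5404130220413208, 0.08063596487045288) 0.17822405695915222 3052
dial med [0.5414708  0.12229837 0.03417032] 936
tab 114 [0.60251303 0.05711665 0.06608499] [0.58174075 0.03319634 0.0560898 ] [0.62535817 0.07491507 0.07411718]
tabtop 67 [0.6033006  0.05460264 0.06982296]
[-0.75804179  0.65220598]
hub 199 [0.55663079 0.1000011  0.04299692]
[(306, 323, 3), (306, 455, 3)]
```

View pics/crop0.png

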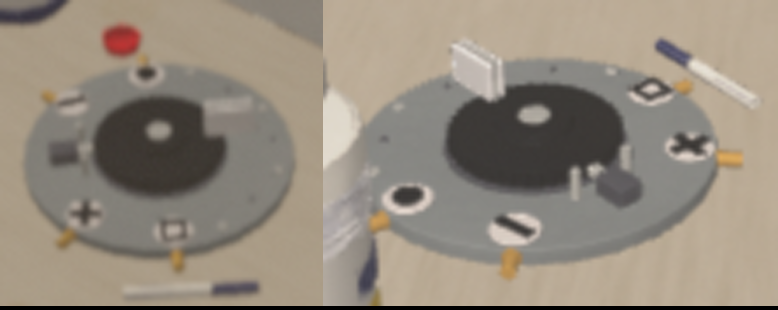

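The cross label is at (280,213) in scene and (350,243) in side. Frame, disc and bar are at the other three positions, and the block sits next to the cross and the bar. I'll fit the axis and the label angles.

```bash
python3 - <<'E'
from h import *
L={"scene0":dict(cross=(280,212.6),frame=(306.2,217.9),disc=(298.2,171.5),bar=(276.2,180.3)),
"side0":dict(cross=(349.6,242.9),frame=(338.7,226.5),disc=(269,258.2),bar=(299.6,267.6))}
for n in L:
    im,d,T,k=load(n); p={a:ray(*b,T,k,.022)[:2] for a,b in L[n].items()}
    A=np.array(list(p.values())); M=np.c_[2*A,np.ones(4)]; s=np.linalg.lstsq(M,(A**2).sum(1),rcond=None)[0]
    c=s[:2]; print(n,"centre",c,"r",np.sqrt(s[2]+c@c))
    for a in p: print(a,p[a],np.degrees(np.arctan2(*(p[a]-c)[::-1])))
    P=cloud(d,T,k); m=(P[...,2]>.066)&(P[...,2]<.08)&(abs(P[...,0]-.6)<.05)&(abs(P[...,1]-.05)<.05)&(d>0)
    t=P[m][:,:2].mean(0); print("tab",t,np.linalg.norm(t-c),np.degrees(np.arctan2(*(t-c)[::-1])))
    for nm,lo,hi in (("pen/cap",.004,.018),):
        hsv=cv2.cvtColor(im,cv2.COLOR_RGB2HSV)
        red=((hsv[...,0]<8)|(hsv[...,0]>172))&(hsv[...,1]>180)&(np.hypot(P[...,0]-c[0],P[...,1]-c[1])<.35)&(P[...,2]<.05)
        nl,lab,st,ce=cv2.connectedComponentsWithStats(red.astype(np.uint8))
        for i in range(1,nl):
            if st[i,4]>15: print("red",ce[i],P[lab==i].mean(0))
    S=P[(d>0)&(P[...,2]>.06)&(P[...,2]<.5)&(np.hypot(P[...,0]-c[0],P[...,1]-c[1])<.3)]
    S=S[np.hypot(*(S[:,:2]-t).T)>.05]
    if len(S): print("tall",len(S),S.min(0),S.max(0),np.hypot(*(S[:,:2]-c).T).min())
E
```

```text
scene0 centre [0.55184392 0.09694776] r 0.11818308396305674
cross [0.43334031 0.09675753] -179.9080245289928
frame [0.46887467 0.01309646] -134.69705463133383
disc [0.63200743 0.1840869 ] 47.387546226471954
bar [0.54561665 0.21464521] 93.02864327852579
tab [0.60096991 0.05144939] 0.06695867996041385 -42.804524437777296
tall 3097 [ 0.5926961  -0.04874197  0.06000664] [0.85120806 0.39320701 0.25994597] 0.2559989075514072
side0 centre [0.55110076 0.10644937] r 0.11788098153840215
cross [0.43399442 0.10261189] -178.1231384431976
frame [0.47016871 0.02004891] -133.12824607315875
disc [0.63212991 0.19137945] 46.34651081440879
bar [0.54828575 0.2249959 ] 91.36029462394501
tab [0.6033006  0.05460264] 0.07357245374892808 -44.805554952856745
tall 2556 [ 0.5983493  -0.03456587  0.06015946] [0.8508514  0.40228761 0.26007112] 0.2578166863764574
```

Both views agree. The axis is at about (0.5515, 0.101), the fitted label radius is 118 mm, and the base's x axis points at about -44°. The cross is at about -179° in world, so the dial must go to -135°, clockwise three clicks. First I'll move above a spot on the counter-clockwise side of the tab.

Emit:
{"api": "servo_tool", "payload": {"steps": [{"tx": 2.34, "ty": -2.22, "tz": -0.25, "claw": 0}, {"tx": 2.34, "ty": -2.22, "tz": -0.25}, {"tx": 2.34, "ty": -2.22, "tz": -0.25}, {"tx": 2.34, "ty": -2.22, "tz": -0.25}, {"tx": 2.34, "ty": -2.22, "tz": -0.25}, {"tx": 2.34, "ty": -2.22, "tz": -0.25}, {"tx": 2.34, "ty": -2.22, "tz": -0.25}, {"tx": 2.34, "ty": -2.22, "tz": -0.25}, {"tx": 2.34, "ty": -2.22, "tz": -0.25}, {"tx": 2.34, "ty": -2.22, "tz": -0.25}, {"tx": 2.34, "ty": -2.22, "tz": -0.25}, {"tx": 2.34, "ty": -2.22, "tz": -0.25}, {"tx": 2.34, "ty": -2.22, "tz": -0.25}, {"tx": 2.34, "ty": -2.22, "tz": -0.25}, {"tx": 2.34, "ty": -2.22, "tz": -0.25}, {"tx": 2.34, "ty": -2.22, "tz": -0.25}, {"tx": 2.34, "ty": -2.22, "tz": -0.25}, {"tx": 2.34, "ty": -2.22, "tz": -0.25}, {"tx": 2.34, "ty": -2.22, "tz": -0.25, "yaw": 3}, {"tx": 2.34, "ty": -2.22, "tz": -0.25}]}}

```text
invalid input at $.steps[0]: expected keys tx, ty, tz, yaw, claw
```

```bash
python3 - <<'E'
from rig import env
import cv2,numpy as np
from h import *
s=env.observe(); print(s["position"],s["grip_width"])
m=env.camera_model("wrist"); T=m["T"]; k=[m["fovy"],m["cx"],m["cy"]]; im,d=env.get_image("wrist")
cv2.imwrite("pics/w1.png",im[...,::-1]); np.savez("pics/w1.npz",im=im,d=d,T=T,k=k)
P=cloud(d,T,k); q=P[(d>0)&(P[...,2]>.062)&(P[...,2]<.078)]
q=q[np.hypot(q[:,0]-.55,q[:,1]-.1)<.13]; print(len(q),q.mean(0) if len(q) else 0)
if len(q): print(cv2.minAreaRect(q[:,:2].astype(np.float32)))
h=P[(d>0)&(P[...,2]>.041)&(P[...,2]<.049)]; h=h[np.hypot(h[:,0]-.55,h[:,1]-.1)<.04]
if len(h): print("hub",len(h),cv2.minEnclosingCircle(h[:,:2].astype(np.float32)))
E
```

```text
[0.16126385 0.52558378 0.2498041 ] 0.08532258961380641
0 0
```

View pics/w1.png

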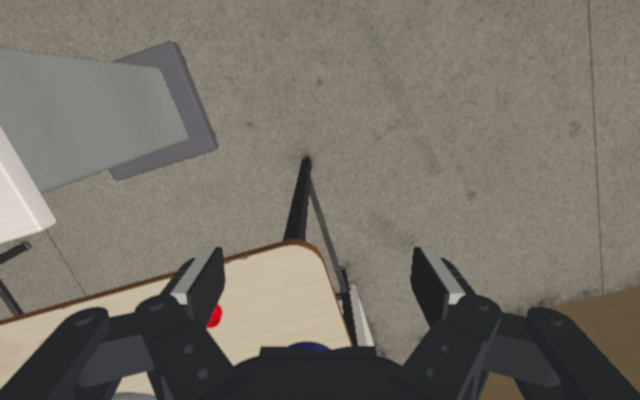

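The move was refused because each row needs every key. The wrist view still shows the floor, the table corner and the open fingers. I'll send it again with full rows.

Emit:
{"api": "servo_tool", "payload": {"steps": [{"tx": 2.34, "ty": -2.22, "tz": -0.25, "yaw": 0, "claw": 0}, {"tx": 2.34, "ty": -2.22, "tz": -0.25, "yaw": 0, "claw": 0}, {"tx": 2.34, "ty": -2.22, "tz": -0.25, "yaw": 0, "claw": 0}, {"tx": 2.34, "ty": -2.22, "tz": -0.25, "yaw": 0, "claw": 0}, {"tx": 2.34, "ty": -2.22, "tz": -0.25, "yaw": 0, "claw": 0}, {"tx": 2.34, "ty": -2.22, "tz": -0.25, "yaw": 0, "claw": 0}, {"tx": 2.34, "ty": -2.22, "tz": -0.25, "yaw": 0, "claw": 0}, {"tx": 2.34, "ty": -2.22, "tz": -0.25, "yaw": 0, "claw": 0}, {"tx": 2.34, "ty": -2.22, "tz": -0.25, "yaw": 0, "claw": 0}, {"tx": 2.34, "ty": -2.22, "tz": -0.25, "yaw": 0, "claw": 0}, {"tx": 2.34, "ty": -2.22, "tz": -0.25, "yaw": 0, "claw": 0}, {"tx": 2.34, "ty": -2.22, "tz": -0.25, "yaw": 0, "claw": 0}, {"tx": 2.34, "ty": -2.22, "tz": -0.25, "yaw": 0, "claw": 0}, {"tx": 2.34, "ty": -2.22, "tz": -0.25, "yaw": 0, "claw": 0}, {"tx": 2.34, "ty": -2.22, "tz": -0.25, "yaw": 0, "claw": 0}, {"tx": 2.34, "ty": -2.22, "tz": -0.25, "yaw": 0, "claw": 0}, {"tx": 2.34, "ty": -2.22, "tz": -0.25, "yaw": 0, "claw": 0}, {"tx": 2.34, "ty": -2.22, "tz": -0.25, "yaw": 0, "claw": 0}, {"tx": 2.34, "ty": -2.22, "tz": -0.25, "yaw": 3, "claw": 0}, {"tx": 2.34, "ty": -2.22, "tz": -0.25, "yaw": 0, "claw": 0}]}}

```text
time_s: 2.15
position: [0.6301, 0.0807, 0.1999]
tool_rot: [[-0.97, 0.242, -0.001], [0.242, 0.97, 0.0], [0.001, -0.0, -1.0]]
ft_force: [0.5, 0.4, -0.8]
grip_width: 0.0004
gripper_force: 0.0
```

```bash
cat > look.py <<'E'
import sys
from rig import env
from h import *
n=sys.argv[1]
s=env.observe(); R=s["tool_rot"]; print(s["time_s"],s["position"].round(4),"yaw",np.degrees(np.arctan2(R[1,0],R[0,0])).round(1),"w",s["grip_width"],"F",s["ft_force"].round(2))
m=env.camera_model("wrist"); T=m["T"]; k=[m["fovy"],m["cx"],m["cy"]]; im,d=env.get_image("wrist")
cv2.imwrite(f"pics/{n}.png",im[...,::-1]); np.savez(f"pics/{n}.npz",im=im,d=d,T=T,k=k)
P=cloud(d,T,k)
def sel(a,b,c,r): 
    q=P[(d>0)&(P[...,2]>a)&(P[...,2]<b)]; return q[np.hypot(q[:,0]-c[0],q[:,1]-c[1])<r].astype(np.float32)
h=sel(.041,.049,(.5515,.101),.045); c=np.array([.5515,.101])
if len(h)>50: print("hub",len(h),cv2.minEnclosingCircle(h[:,:2]))
q=sel(.062,.078,c,.12)
if len(q)>20: print("tab",len(q),q.mean(0),cv2.minAreaRect(q[:,:2]),np.degrees(np.arctan2(*(q.mean(0)[:2]-c)[::-1])))
E
python3 look.py w2
```

```text
2.15 [0.6301 0.0807 0.1999] yaw 166.0 w 0.00039083008714412476 F [ 0.46  0.4  -0.78]Traceback (most recent call last):
  File "look.py", line 12, in <module>
    if len(h)>50: print("hub",len(h),cv2.minEnclosingCircle(h[:,:2]))
                                     ~~~~~~~~~~~~~~~~~~~~~~^^^^^^^^^
cv2.error: OpenCV(4.12.0) /io/opencv/modules/imgproc/src/shapedescr.cpp:201: error: (-215:Assertion failed) count >= 0 && (depth == CV_32F || depth == CV_32S) in function 'minEnclosingCircle'
```

View pics/w2.png

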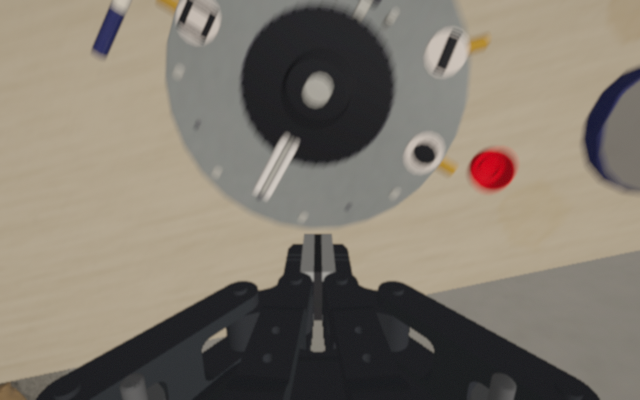

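The wrist view shows the dial at (317,90), the tab running from (290,140) to (262,192), and the closed fingers at (317,250). I'll measure the axis and tab from this picture.

```bash
sed -i 's/h\[:,:2\])/np.ascontiguousarray(h[:,:2]))/; s/minAreaRect(q\[:,:2\])/minAreaRect(np.ascontiguousarray(q[:,:2]))/' look.py
python3 - <<'E'
from h import *
im,d,T,k=load("w2"); P=cloud(d,T,k)
hsv=cv2.cvtColor(im,cv2.COLOR_RGB2HSV)
# dial black disc contour at z=.034
b=((im.max(2)<62)).astype(np.uint8); b[215:]=0
n,l,st,ce=cv2.connectedComponentsWithStats(b); i=1+np.argmax(st[1:,4]); print(st[i],ce[i])
cn=max(cv2.findContours((l==i).astype(np.uint8),0,1)[0],key=cv2.contourArea)
w=np.array([ray(u,v,T,k,.034)[:2] for (u,v) in cv2.convexHull(cn)[:,0]])
M=np.c_[2*w,np.ones(len(w))]; s=np.linalg.lstsq(M,(w**2).sum(1),rcond=None)[0]; c=s[:2]; print("dial c",c,"r",np.sqrt(s[2]+c@c))
for nm,uv in dict(frame=(198,21),bar=(446,52),disc=(424,154)).items():
    p=ray(*uv,T,k,.022)[:2]; print(nm,p,np.linalg.norm(p-c),np.degrees(np.arctan2(*(p-c)[::-1])))
for uv in ((290,140),(264,192)):
    p=ray(*uv,T,k,.071)[:2]; print("tab",p,np.linalg.norm(p-c),np.degrees(np.arctan2(*(p-c)[::-1])))
q=P[(d>0)&(P[...,2]>.066)&(P[...,2]<.076)]; q=q[np.hypot(*(q[:,:2]-c).T)<.11]; print(len(q))
if len(q): t=q.mean(0)[:2]; print(t,np.degrees(np.arctan2(*(t-c)[::-1])))
E
```

```text
[  242     8   151   155 16798] [317.53958805  83.03446839]
dial c [0.55621653 0.09931722] r 0.06410006345313544
frame [0.47785058 0.01519485] 0.11496867022451199 -132.97105437225025
bar [0.5526288  0.21548111] 0.11621928662238212 91.76902320707242
disc [0.6370743  0.18392029] 0.11702845075240506 46.29670190477401
tab [0.5874185  0.06975876] 0.04297981877422207 -43.45058539569303
tab [0.62357522 0.0375446 ] 0.09139501436298825 -42.52299352543459
1140
[0.60491962 0.05325388] -43.4044200277159
```

The centre is about (0.554, 0.100) and the tab is at -43.5°. The tool stands at radius 78 mm, 29° away on the counter-clockwise side. I'll descend there.

Emit:
{"api": "servo_tool", "payload": {"steps": [{"tx": 0, "ty": 0, "tz": -1.5, "yaw": 0, "claw": 0}, {"tx": 0, "ty": 0, "tz": -1.5, "yaw": 0, "claw": 0}, {"tx": 0, "ty": 0, "tz": -1.5, "yaw": 0, "claw": 0}, {"tx": 0, "ty": 0, "tz": -1.5, "yaw": 0, "claw": 0}, {"tx": 0, "ty": 0, "tz": -1.5, "yaw": 0, "claw": 0}, {"tx": 0, "ty": 0, "tz": -1.5, "yaw": 0, "claw": 0}, {"tx": 0, "ty": 0, "tz": -1.5, "yaw": 0, "claw": 0}, {"tx": 0, "ty": 0, "tz": -1.5, "yaw": 0, "claw": 0}, {"tx": 0, "ty": 0, "tz": -1, "yaw": 0, "claw": 0}, {"tx": 0, "ty": 0, "tz": 0, "yaw": 0, "claw": 0}]}}

```text
time_s: 3.2
position: [0.6286, 0.0819, 0.0689]
tool_rot: [[-0.97, 0.243, -0.003], [0.243, 0.97, 0.0], [0.003, -0.001, -1.0]]
ft_force: [0.3, 0.2, 0.1]
grip_width: 0.0001
gripper_force: 0.0
```

```bash
python3 - <<'E'
import numpy as np
c=np.array([.554,.100]); r=.08; a=-13
p=np.array([.630,.081]); out=[]
for a in range(-17,-165,-4):
    q=c+r*np.array([np.cos(np.radians(a)),np.sin(np.radians(a))]); d=(q-p)*100; d=d.round(2); p=p+d/100; out.append((a,*d))
print(out)
E
```

```text
[(-17, np.float64(0.05), np.float64(-0.44)), (-21, np.float64(-0.18), np.float64(-0.53)), (-25, np.float64(-0.22), np.float64(-0.51)), (-29, np.float64(-0.25), np.float64(-0.5)), (-33, np.float64(-0.29), np.float64(-0.48)), (-37, np.float64(-0.32), np.float64(-0.45)), (-41, np.float64(-0.35), np.float64(-0.44)), (-45, np.float64(-0.38), np.float64(-0.41)), (-49, np.float64(-0.41), np.float64(-0.38)), (-53, np.float64(-0.44), np.float64(-0.35)), (-57, np.float64(-0.45), np.float64(-0.32)), (-61, np.float64(-0.48), np.float64(-0.29)), (-65, np.float64(-0.5), np.float64(-0.25)), (-69, np.float64(-0.51), np.float64(-0.22)), (-73, np.float64(-0.53), np.float64(-0.18)), (-77, np.float64(-0.54), np.float64(-0.14)), (-81, np.float64(-0.55), np.float64(-0.11)), (-85, np.float64(-0.55), np.float64(-0.07)), (-89, np.float64(-0.56), np.float64(-0.03)), (-93, np.float64(-0.56), np.float64(0.01)), (-97, np.float64(-0.55), np.float64(0.05)), (-101, np.float64(-0.56), np.float64(0.09)), (-105, np.float64(-0.54), np.float64(0.12)), (-109, np.float64(-0.53), np.float64(0.17)), (-113, np.float64(-0.53), np.float64(0.2)), (-117, np.float64(-0.5), np.float64(0.23)), (-121, np.float64(-0.49), np.float64(0.27)), (-125, np.float64(-0.47), np.float64(0.31)), (-129, np.float64(-0.44), np.float64(0.33)), (-133, np.float64(-0.43), np.float64(0.37)), (-137, np.float64(-0.39), np.float64(0.39)), (-141, np.float64(-0.37), np.float64(0.43)), (-145, np.float64(-0.33), np.float64(0.44)), (-149, np.float64(-0.31), np.float64(0.47)), (-153, np.float64(-0.27), np.float64(0.49)), (-157, np.float64(-0.23), np.float64(0.5)), (-161, np.float64(-0.2), np.float64(0.53))]
```

Emit:
{"api": "servo_tool", "payload": {"steps": [{"tx": 0.05, "ty": -0.44, "tz": 0, "yaw": -3, "claw": 0}, {"tx": -0.18, "ty": -0.53, "tz": 0, "yaw": -4, "claw": 0}, {"tx": -0.22, "ty": -0.51, "tz": 0, "yaw": -4, "claw": 0}, {"tx": -0.25, "ty": -0.5, "tz": 0, "yaw": -4, "claw": 0}, {"tx": -0.29, "ty": -0.48, "tz": 0, "yaw": -4, "claw": 0}, {"tx": -0.32, "ty": -0.45, "tz": 0, "yaw": -4, "claw": 0}, {"tx": -0.35, "ty": -0.44, "tz": 0, "yaw": -4, "claw": 0}, {"tx": -0.38, "ty": -0.41, "tz": 0, "yaw": -4, "claw": 0}, {"tx": -0.41, "ty": -0.38, "tz": 0, "yaw": -4, "claw": 0}, {"tx": -0.44, "ty": -0.35, "tz": 0, "yaw": -4, "claw": 0}]}}

```text
time_s: 4.2
position: [0.6019, 0.0369, 0.0712]
tool_rot: [[-0.599, 0.801, 0.002], [0.801, 0.599, 0.0], [-0.001, 0.002, -1.0]]
ft_force: [0.8, 1.4, -0.3]
grip_width: -0.0001
gripper_force: 0.6
```

```bash
python3 look.py w3
```

```text
4.2 [0.6019 0.0369 0.0712] yaw 126.8 w -8.867229985875695e-05 F [ 0.78  1.36 -0.35]
hub 7539 ((0.5535532832145691, 0.10183346271514893), 0.027971290051937103)
tab 4726 [0.5814102  0.03994784 0.06933416] ((0.590199887752533, 0.0400632843375206), (0.0420142337679863, 0.04797467589378357), 20.04671859741211) -63.8991800063535
```

View pics/w3.png

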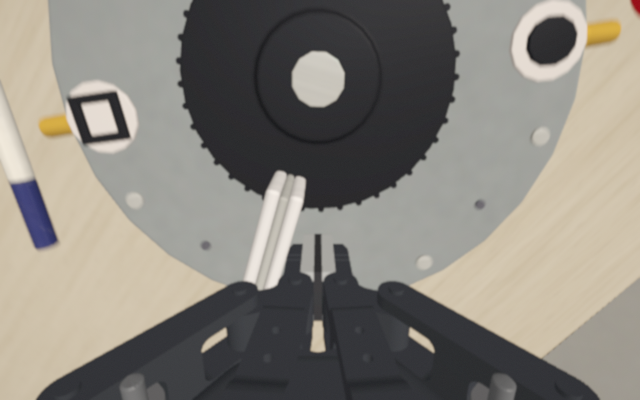

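The fingers are on the counter-clockwise face and the tab is at about -65°, near the first halfway point. The hub fit confirms the centre at (0.5535, 0.102). I'll continue around the arc.

Emit:
{"api": "servo_tool", "payload": {"steps": [{"tx": -0.45, "ty": -0.32, "tz": 0, "yaw": -4, "claw": 0}, {"tx": -0.48, "ty": -0.29, "tz": 0, "yaw": -4, "claw": 0}, {"tx": -0.5, "ty": -0.25, "tz": 0, "yaw": -4, "claw": 0}, {"tx": -0.51, "ty": -0.22, "tz": 0, "yaw": -4, "claw": 0}, {"tx": -0.53, "ty": -0.18, "tz": 0, "yaw": -4, "claw": 0}, {"tx": -0.54, "ty": -0.14, "tz": 0, "yaw": -4, "claw": 0}, {"tx": -0.55, "ty": -0.11, "tz": 0, "yaw": -4, "claw": 0}, {"tx": -0.55, "ty": -0.07, "tz": 0, "yaw": -4, "claw": 0}, {"tx": -0.56, "ty": -0.03, "tz": 0, "yaw": -4, "claw": 0}, {"tx": -0.56, "ty": 0.01, "tz": 0, "yaw": -4, "claw": 0}, {"tx": -0.55, "ty": 0.05, "tz": 0, "yaw": -4, "claw": 0}, {"tx": -0.56, "ty": 0.09, "tz": 0, "yaw": -4, "claw": 0}, {"tx": -0.54, "ty": 0.12, "tz": 0, "yaw": -4, "claw": 0}, {"tx": -0.53, "ty": 0.17, "tz": 0, "yaw": -4, "claw": 0}, {"tx": -0.53, "ty": 0.2, "tz": 0, "yaw": -4, "claw": 0}, {"tx": -0.5, "ty": 0.23, "tz": 0, "yaw": -4, "claw": 0}, {"tx": -0.49, "ty": 0.27, "tz": 0, "yaw": -4, "claw": 0}, {"tx": -0.47, "ty": 0.31, "tz": 0, "yaw": -4, "claw": 0}]}}

```text
time_s: 6.05
position: [0.5085, 0.0347, 0.0712]
tool_rot: [[0.576, 0.818, 0.003], [0.818, -0.576, -0.002], [0.001, 0.003, -1.0]]
ft_force: [2.5, -3.4, -0.9]
grip_width: -0.0003
gripper_force: 2.0
```

```bash
python3 look.py w4
```

```text
6.05 [0.5085 0.0347 0.0712] yaw 54.9 w -0.0003178184784238515 F [ 2.45 -3.43 -0.91]
hub 7558 ((0.5455501675605774, 0.09620830416679382), 0.03742196410894394)
tab 4702 [0.50428766 0.05517256 0.06940001] ((0.5075258612632751, 0.047314438968896866), (0.04710783064365387, 0.04179644584655762), 39.39183044433594) -135.85278801991896
```

View pics/w4.png

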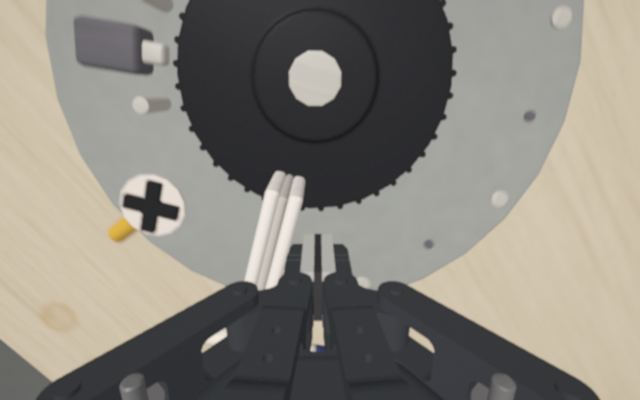

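The tab is at about -137° on the frame label, and the cross is ahead at (151,205). I'll push the last click more slowly.

Emit:
{"api": "servo_tool", "payload": {"steps": [{"tx": -0.22, "ty": 0.16, "tz": 0, "yaw": -2, "claw": 0}, {"tx": -0.22, "ty": 0.17, "tz": 0, "yaw": -2, "claw": 0}, {"tx": -0.22, "ty": 0.18, "tz": 0, "yaw": -2, "claw": 0}, {"tx": -0.21, "ty": 0.19, "tz": 0, "yaw": -2, "claw": 0}, {"tx": -0.2, "ty": 0.19, "tz": 0, "yaw": -2, "claw": 0}, {"tx": -0.19, "ty": 0.2, "tz": 0, "yaw": -2, "claw": 0}, {"tx": -0.19, "ty": 0.21, "tz": 0, "yaw": -2, "claw": 0}, {"tx": -0.18, "ty": 0.22, "tz": 0, "yaw": -2, "claw": 0}, {"tx": -0.17, "ty": 0.22, "tz": 0, "yaw": -2, "claw": 0}, {"tx": -0.16, "ty": 0.22, "tz": 0, "yaw": -2, "claw": 0}, {"tx": -0.15, "ty": 0.23, "tz": 0, "yaw": -2, "claw": 0}, {"tx": 0, "ty": 0, "tz": 0, "yaw": 0, "claw": 0}, {"tx": 0, "ty": 0, "tz": 0, "yaw": 0, "claw": 0}]}}

```text
time_s: 7.4
position: [0.4867, 0.0572, 0.0706]
tool_rot: [[0.838, 0.546, 0.001], [0.546, -0.838, -0.0], [0.0, 0.0, -1.0]]
ft_force: [0.4, -0.2, 0.6]
grip_width: 0.0001
gripper_force: 0.0
```

```bash
python3 look.py w5
```

```text
7.4 [0.4867 0.0572 0.0706] yaw 33.1 w 0.0001352507049181851 F [ 0.4  -0.2   0.58]
hub 7588 ((0.5440689325332642, 0.09934688359498978), 0.037480778992176056)
tab 5016 [0.48736742 0.08586402 0.06937549] ((0.4848511815071106, 0.0743163675069809), (0.050482649356126785, 0.051966678351163864), 7.729796886444092) -166.7205805619689
```

View pics/w5.png

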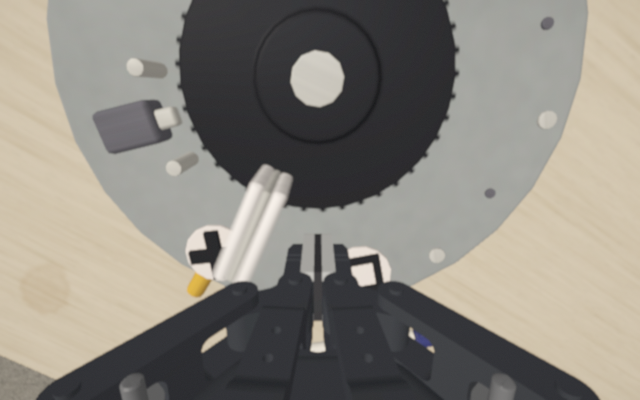

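No contact force is left, and the tab has left the fingers toward the cross. I'll back off, rise and look again.

Emit:
{"api": "servo_tool", "payload": {"steps": [{"tx": 0.5, "ty": -0.7, "tz": 0, "yaw": 0, "claw": 0}, {"tx": 0.5, "ty": -0.7, "tz": 0, "yaw": 0, "claw": 0}, {"tx": 0, "ty": 0, "tz": 2, "yaw": 0, "claw": 0}, {"tx": 0, "ty": 0, "tz": 2, "yaw": 0, "claw": 0}, {"tx": 0, "ty": 0, "tz": 2, "yaw": 0, "claw": 0}, {"tx": 0, "ty": 0, "tz": 2, "yaw": 0, "claw": 0}, {"tx": 0, "ty": 0, "tz": 2, "yaw": 0, "claw": 0}, {"tx": 0, "ty": 0, "tz": 2, "yaw": 0, "claw": 0}, {"tx": 0, "ty": 0, "tz": 0, "yaw": 0, "claw": 0}, {"tx": 0, "ty": 0, "tz": 0, "yaw": 0, "claw": 0}]}}

```text
time_s: 8.45
position: [0.4965, 0.0427, 0.19]
tool_rot: [[0.839, 0.544, 0.0], [0.544, -0.839, -0.0], [0.0, 0.0, -1.0]]
ft_force: [-0.4, 0.5, 0.1]
grip_width: -0.0001
gripper_force: 0.0
```

```bash
python3 look.py w6
```

```text
8.45 [0.4965 0.0427 0.19  ] yaw 32.9 w -6.0104954585725474e-05 F [-0.37  0.45  0.06]
hub 2416 ((0.5534823536872864, 0.10181578248739243), 0.028065150603652)
tab 1265 [0.4832328  0.09986144 0.06910642] ((0.48193153738975525, 0.10003478825092316), (0.049499914050102234, 0.016068583354353905), 1.4562022686004639) -179.0445124841305
```

View pics/w6.png

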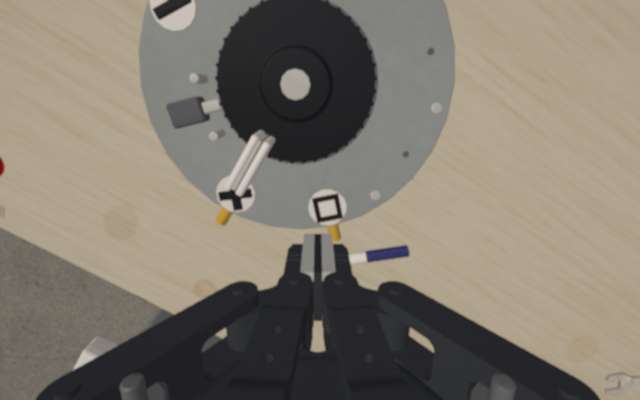

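The tab, from (262,137) to (236,190), now points at the cross at (236,196) and measures about -179°, as wanted. The arm is clear, so I'm handing the job in.

```bash
python3 -c "
from rig import env
print(env.close_job())"
```

```text
the job is handed in; nothing more can be done
None
```

The dial is clicked in with the tab pointing at the cross label, measured within about 1° of its direction. The arm moved clear and the job is handed in, but no verdict came back.

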